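# Refit the spreader cone of the coin sorter and close its guard

### The job

The coin sorter has been cleaned and has to go back into service: take the spreader cone out of the white tub and lower it gently, plug down, into the tapered seat in the middle of the sorting disc until its flange lies flat, then rock it in the seat about eight degrees to one side to be sure that the taper has not wedged, and let it settle fully home again. Then slide the guard shut over it until its flat tongue is all the way in the interlock switch, and let go. Leave the tub, the coin stacks, the sponge dish and the calculator where they stand.

Things in the scene. Friction and masses are not known exactly. Their poses are not given: they have to be found in the camera images.
- cone: Spreader cone, 300 g, loose, like a spinning top; starts upright in the white tub, flange resting on its rim. Origin: centre of the flange's flat underside, z up its axis. Below: steel tapered plug, 44 mm wide at the flange, 24 mm at its end 30 mm lower. Above: aluminium flange 70 mm wide, 4 mm thick, shallow cone up to z = 19 mm, then a round black knob 28 mm wide, z = 19 to 52 mm, to hold it by
- cone_knob (a point): Point on the cone's axis in the knob, 40 mm above the flange's underside (12 mm below the knob's top): where to grip it; axes as the cone's
- plug_tip (a point): Centre of the plug's small end, 30 mm below the flange's underside
- tub: White plastic tub, loose, 120 g, 52 mm high, 64 mm across the rim, that holds the cone at the start. Origin: centre of its underside
- sorter: Coin sorter, fixed: white housing 300 mm (x) by 480 mm (y), deck 115 mm above the table; the operator's panel and drawers stand 50 mm further out at -x. Origin: centre of its underside; x to its back, y towards its switch end. In the deck a round well 172 mm wide, 48 mm deep, centred on the seat, its floor the dark sorting disc; guard rails 32 mm high along y at x = +-109 mm
- seat (a point): Centre of the mouth of the tapered cup in the steel hub at the middle of the disc, level with the disc, 48 mm below the deck; sorter's axes. Cup 45 mm wide at the mouth, 24 mm at its floor 32 mm down, matching the plug (half angle 18 degrees), so it centres the plug. When home, the cone's origin is at this point, its flange flat on the disc, its knob 4 mm above the deck
- guard (a joint): Slide of the guard, m: 0 = fully open at the sorter's -y end (starts near 0), 0.21 = shut over the disc, at its stop, tongue all the way in the switch. Shuts along the sorter's +y, stays where left, takes 3 N. The guard: clear sheet in an aluminium frame, 198 (x) by 180 mm (y), 5 mm thick, underside 18 mm above the deck; a feed hopper 36 mm high on its back half
- guard_handle (a point): Middle of the guard's steel handle bar, which lies along the sorter's x: 12 mm in diameter, 84 mm between its posts, centre 37 mm above the underside of the guard's sheet (32 mm above its top); sorter's axes, moves with the guard
- tongue_tip (a point): Middle of the end of the guard's flat steel tongue (16 mm wide, 4 mm thick, 30 mm proud of the guard's leading edge), which points along the sorter's +y; moves with the guard
- switch_slot (a point): Middle of the mouth of the slot (18 x 6 mm, opening to the sorter's -y) in the head of the interlock switch, a grey and black block 36 mm high on the deck beyond the disc well; with the guard shut the tongue's tip is 26 mm inside
- coin_stacks: Three joined stacks of coins, up to 31 mm high, 50 mm across, loose bystander; origin at the centre of the underside
- sponge_dish: Round black dish with a finger-moistening sponge, 64 mm across, 20 mm high, loose bystander; origin at the centre of its underside
- calculator: Desk calculator 150 x 105 x 22 mm, loose bystander; origin at the centre of its underside
Not all that is in view belongs to the job. Leave any blue or yellow look-alike of the cone alone.

How it is judged:
By the outcome, as a careful person would: the job done as asked, in the order asked, and still so for the second after the job is handed in, with the robot touching nothing.
It also fails if it takes over 62 s, if anything falls off the work surface, if the arm or the gripper's body presses on something with over 40 N, if the wrist force passes 120 N, or if a joint passes its speed limit or range.

### The arm

A 6-joint arm with a two-finger parallel gripper is mounted at the origin on the work surface. World frame = base frame: x ahead of the robot, y to its left, z up, the work surface at z = 0. Lengths are in m, angles in degrees, forces in N, time in s.
With the tool pointing down it reaches from about 0.325 to 0.85 m from the base axis. Payload 15.5 kg.
Tool frame: the origin (TCP) lies midway between the tips of the shut fingers; the grasp point (between the pads) lies 19 mm behind it; y points along the fingers, x is the direction in which the jaws open and shut, and the axes are right-handed (so a half turn about y gives the same grasp; the last joint's range is limited). The gripper opens to 91 mm and grips with 3 to 60 N. Pads are 32 mm wide; open, the fingers measure 118 mm over their backs; the gripper's body (76 mm by 178 mm) begins 60 mm behind the grasp point.
Start: joints at [64.544, 28.281, 77.091, -0, 74.628, -5.472], TCP at [0.214, 0.587, 0.214] pointing down, gripper open.
Joint ranges: [-166.48, 166.48], [-47.26, 123.95], [12.59, 153.08], [-70.14, 250.14], [6.76, 159.57], [-176.63, 176.63]. Speed limits (degrees/s): [108.29, 108.29, 147.25, 172.46, 172.46, 172.46].

### API

Orientations are given as a 3x3 rotation matrix whose columns are the frame's x, y, z axes.
In Python, from bench import ctrl gives the robot as it stands. The module is installed in compiled form; this text tells all that it offers. Calls block until the motion is done:
- ctrl.goto(position, orientation): joint-space move of the TCP to a pose.
- ctrl.move_l(position, vel=0.15, ori=None, contact_N=None): straight line of the TCP; ori=None keeps the orientation; vel is the mean speed in m/s. With contact_N (N) it stops when the force on the tool has changed by that much, and returns True; else False.
- ctrl.movej(angles): joint-space move.
- ctrl.command_gripper(opening): opening from 0.0 (shut) to 1.0 (fully open); the grip force is fixed at half the most; returns when the fingers have stopped.
- ctrl.sleep(seconds).
- ctrl.ik(position, orientation): joint angles nearest the present ones, or None.
- ctrl.read_camera(name): name is "scene" or "top"; returns the picture (420x560x3 uint8, blue, green, red); there is no depth.
- ctrl.camera_params(name): a dict with "fx", "fy", "cx", "cy" (pixels), "pose" (4x4, takes a point from camera to world coordinates). Camera axes: x right, y up, looking along -z (the intrinsics and any distortion apply to the point x, -y, -z); pixel columns grow to the right and rows downward; lengths in m; the calibration is good to about 2 mm. A picture is of the moment at which its call begins. camera_params takes no time and is no camera call.
A pose or a line that the arm cannot do raises ctrl.MotionError and nothing moves.
- ctrl.sign_off(): hands the job in, once; it reports no verdict.
Readings, each from a call of its own:
- ctrl.current_t(): time.
- ctrl.current_q(): joint angles.
- ctrl.current_dq(): joint speeds.
- ctrl.current_effort(): joint torques, N m.
- ctrl.current_tool_pos(): TCP position.
- ctrl.current_eef_rot(): TCP orientation.
- ctrl.current_contact_force(): force on the tool from outside, world axes, zero at the start.
- ctrl.current_wrist_torque(): the same for the moment, N m.
- ctrl.current_grip_width(): opening from 0.0 (shut) to 1.0 (fully open).
Only numpy, scipy, OpenCV 4.12 (cv2) and the standard library are available. Lean on these libraries where they do the work, as an engineer would, in place of code of your own. Each camera call takes 0.05 s, during which the arm holds its last target. There are 200 camera calls.

## Working session

There is one attempt and no reset: what is moved stays moved. The work goes in short steps, each a Python script; the robot and the scene stay as the last script left them, time stands still between calls to the robot, and variables do not carry over. Pictures are saved under pics/ and viewed, about 8 in all and at most 12, crops included, and the job is handed in when it is done.

```bash
mkdir -p pics; python3 - <<'E'
from bench import ctrl
import cv2,numpy as np
np.set_printoptions(precision=4,suppress=True)
for n in("scene","top"):
    cv2.imwrite(f"pics/{n}0.png",ctrl.read_camera(n)); p=ctrl.camera_params(n); print(n,p)
print(ctrl.current_t(),ctrl.current_eef_rot())
E
```

```text
scene {'fx': 466.74263105207075, 'fy': 466.74263105207075, 'cx': 277.5104336849756, 'cy': 208.3791879698319, 'pose': array([[-0.3332, -0.5626,  0.7566,  1.2863],
       [ 0.9427, -0.1828,  0.2793,  0.4198],
       [-0.0188,  0.8063,  0.5912,  0.7711],
       [ 0.    ,  0.    ,  0.    ,  1.    ]])}
top {'fx': 412.52564973749776, 'fy': 412.52564973749776, 'cx': 273.51679326370106, 'cy': 210.87043916713648, 'pose': array([[-0.0255,  0.9824, -0.185 ,  0.3105],
       [-0.9997, -0.0256,  0.0019,  0.1093],
       [-0.0029,  0.185 ,  0.9827,  1.0931],
       [ 0.    ,  0.    ,  0.    ,  1.    ]])}
0.1 [[ 0.3417 -0.0005 -0.9398]
 [ 0.9398 -0.001   0.3417]
 [-0.0011 -1.      0.0001]]
```

View pics/scene0.png

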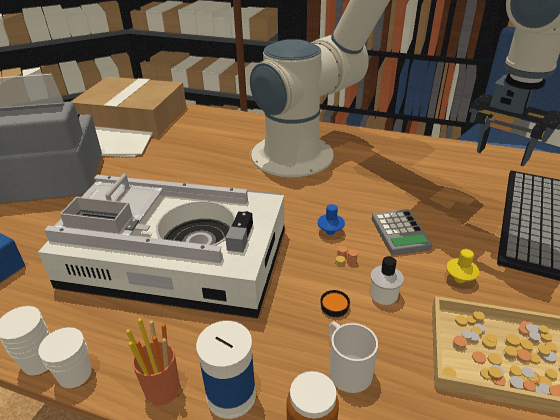

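View pics/top0.png

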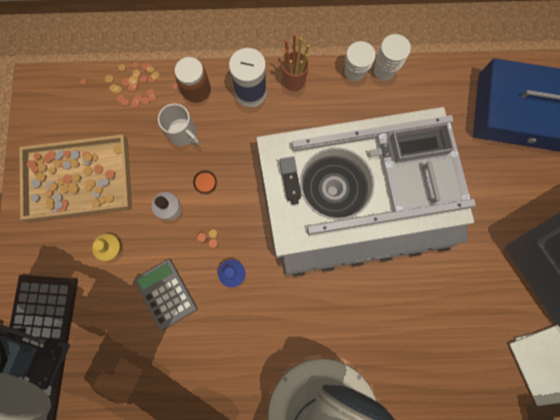

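Candidates: black knob on grey flange in white tub at scene (387,275)/top (163,204); blue look-alike at scene (331,220)/top (231,272); yellow at scene (463,266)/top (105,246). The first one fits (aluminium flange, black knob, in the white tub). I'll confirm it in a crop, along with the sorter details.

```bash
python3 - <<'E'
import cv2,numpy as np
s=cv2.imread("pics/scene0.png");t=cv2.imread("pics/top0.png")
c=lambda im,x,y,w,h,k:cv2.resize(im[y:y+h,x:x+w],None,fx=k,fy=k,interpolation=cv2.INTER_CUBIC)
# cone: scene 350..420,250..310 ; top 135..195,180..232 
a=np.hstack([c(s,357,250,66,60,6),c(t,132,178,66,60,6)])
cv2.imwrite("pics/cone_crop.png",a)
b=c(t,255,100,220,180,3.6); cv2.imwrite("pics/sorter_top.png",b[:600])
d=c(s,40,165,250,150,3.2);cv2.imwrite("pics/sorter_scene.png",d)
E
```

```text
(no output)
```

View pics/cone_crop.png

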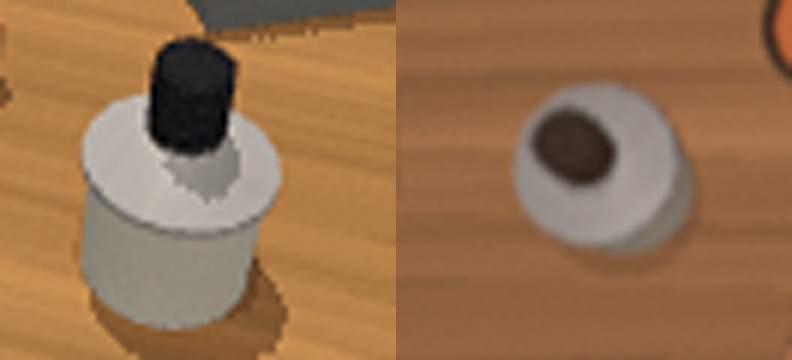

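View pics/sorter_top.png

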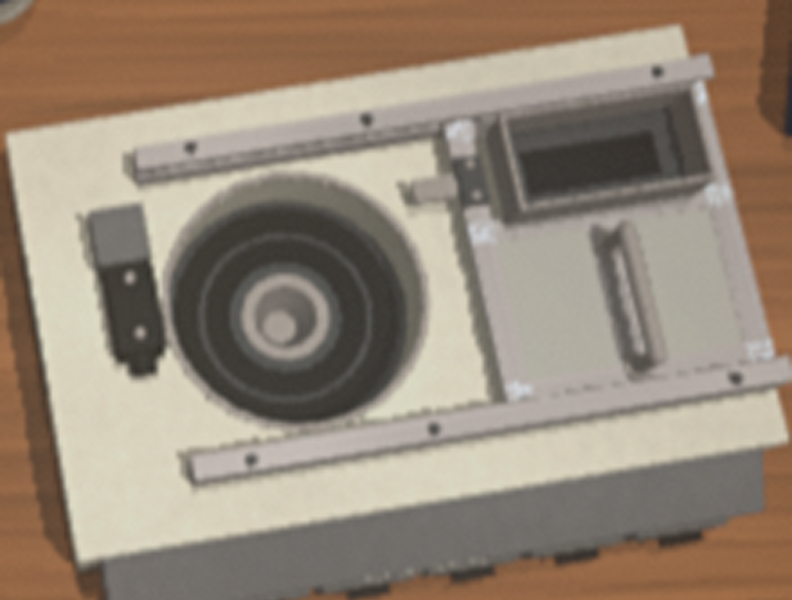

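View pics/sorter_scene.png

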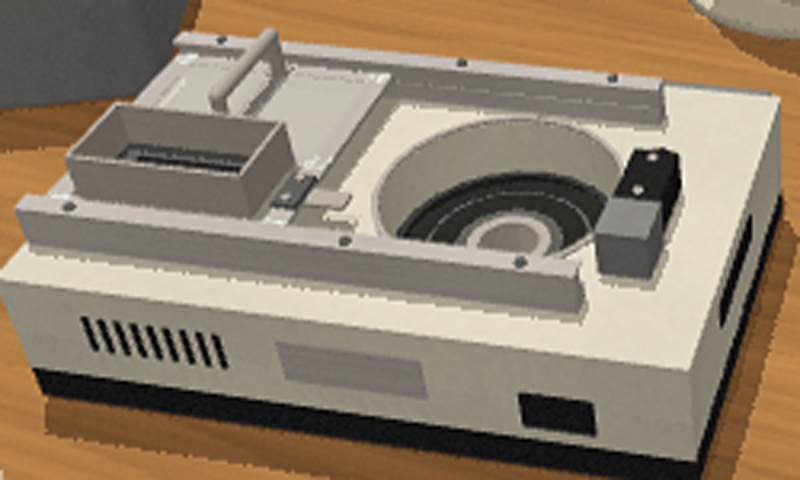

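Crop confirms the cone: black knob, aluminium flange, white tub, at scene ≈(389,266) and top ≈(163,202). In the sorter crops, the hub in the top crop is at (287,317), the well rim centre at (297,297), the handle bar runs from (628,225) to (648,362), and the tongue is at (410,193). I'll turn these into positions.

```bash
cat > h.py <<'E'
from bench import ctrl
import numpy as np,cv2
np.set_printoptions(precision=4,suppress=True)
def ray(n,u,v):
    p=ctrl.camera_params(n);P=p["pose"]
    d=P[:3,:3]@np.array([(u-p["cx"])/p["fx"],-(v-p["cy"])/p["fy"],-1]);return P[:3,3],d/np.linalg.norm(d)
def onz(n,uv,z):
    o,d=ray(n,*uv);return o+d*(z-o[2])/d[2]
def tri(a,b):
    (o,d),(p,e)=ray("scene",*a),ray("top",*b)
    s,t=np.linalg.lstsq(np.c_[d,-e],p-o,rcond=None)[0];return (o+s*d+p+t*e)/2,np.linalg.norm(o+s*d-p-t*e)
def proj(n,X):
    p=ctrl.camera_params(n);P=p["pose"];c=P[:3,:3].T@(np.array(X)-P[:3,3])
    return np.array([p["cx"]+p["fx"]*c[0]/-c[2],p["cy"]-p["fy"]*c[1]/-c[2]])
E
python3 - <<'E'
from h import *
f=lambda x,y,k,ox,oy:((x+.5)/k-.5+ox,(y+.5)/k-.5+oy)
ct=lambda x,y:f(x,y,6,132-66,178)  # right half of composite
cs=lambda x,y:f(x,y,6,357,250); T=lambda x,y:f(x,y,3.6,255,100); S=lambda x,y:f(x,y,3.2,40,165)
s=cv2.imread("pics/scene0.png");t=cv2.imread("pics/top0.png")
def blob(im,x0,y0,x1,y1):
    m=cv2.inRange(im[y0:y1,x0:x1].max(2),0,60);n,l,st,c=cv2.connectedComponentsWithStats(m)
    i=1+st[1:,4].argmax();return c[i]+[x0,y0],st[i]
ks,a=blob(s,370,250,405,285);kt,b=blob(t,148,190,178,222);print("knob",ks,a,kt,b,tri(ks,kt))
print("knobtop",onz("scene",cs(195,56),.104))
print("knob z",onz("scene",ks,.0875),onz("top",kt,.095))
print("flange",onz("scene",cs(181,163),.054),onz("top",ct(597,165),.054))
corn=[onz("top",T(*c),.115) for c in((8,133),(682,27),(787,440),(78,563))]
for c in corn:print(c)
for i in range(4):print(np.linalg.norm(corn[i]-corn[i-1]))
print("ctr",sum(corn)/4)
print("well",onz("top",T(297,297),.115),"hub",onz("top",T(287,317),.067),"hub sc",onz("scene",S(510,235),.067))
h=[onz("top",T(*c),.170) for c in((628,225),(648,362))];print("handle",h,np.mean(h,0))
hs=[onz("scene",S(*c),.170) for c in((270,40),(218,98))];print("handle sc",hs,np.mean(hs,0))
print("tongue",onz("top",T(405,193),.1355),onz("scene",S(350,199),.1355))
print("tube bys",[onz("top",c,.02) for c in((204,181),(207,238),(166,294))])
E
```

```text
knob [388.3884 265.7589] [ 12   7  14  19 224] [161.4494 202.3146] [ 8  7 12 11 89] (array([0.5293, 0.387 , 0.0849]), np.float64(0.0006177890147656656))
knobtop [0.529  0.3864 0.104 ]
knob z [0.532  0.3874 0.0875] [0.5272 0.3839 0.095 ]
flange [0.5305 0.3878 0.054 ] [0.5285 0.3857 0.054 ]
[0.6845 0.1442 0.115 ]
[ 0.7503 -0.3307  0.115 ]
[ 0.4554 -0.3706  0.115 ]
[0.3859 0.1036 0.115 ]
0.30133477847208473
0.4794115622920438
0.29762119004016474
0.4792317966327208
ctr [ 0.569  -0.1134  0.115 ]
well [ 0.562  -0.0498  0.115 ] hub [ 0.5599 -0.0498  0.067 ] hub sc [ 0.5542 -0.0495  0.067 ]
handle [array([ 0.5902, -0.2572,  0.17  ]), array([ 0.4995, -0.2613,  0.17  ])] [ 0.5449 -0.2592  0.17  ]
handle sc [array([ 0.5114, -0.261 ,  0.17  ]), array([ 0.5894, -0.2513,  0.17  ])] [ 0.5504 -0.2562  0.17  ]
tongue [ 0.627  -0.1231  0.1355] [ 0.6253 -0.1269  0.1355]
tube bys [array([0.599 , 0.2917, 0.02  ]), array([0.4449, 0.283 , 0.02  ]), array([0.3038, 0.387 , 0.02  ])]
```

Checks agree: deck comes out at 300×479 mm and the two-view ray gap at the knob is 0.6 mm. Cone is at (0.5294, 0.3868), seat at (0.561, −0.050), yaw ≈ 8.1°, and the handle at ≈ (0.5475, −0.258). Picking the cone now.

```bash
cat >> h.py <<'E'
yaw=np.radians(8.1); SX=np.array([np.cos(yaw),np.sin(yaw),0]); SY=np.array([-np.sin(yaw),np.cos(yaw),0]); Z=np.array([0,0,1.])
R0=np.c_[SY,-Z,np.cross(SY,-Z)]
CONE=np.array([.5294,.3868,.052]); SEAT=np.array([.561,-.050,.067]); HAND=np.array([.5475,-.2577,.170])
G=.042-.019   # TCP above cone origin when held
def rep(s=""): print(s,"t",round(ctrl.current_t(),2),"p",ctrl.current_tool_pos(),"F",ctrl.current_contact_force(),"w",round(ctrl.current_grip_width()*91,1))
E
python3 - <<'E'
from h import *
print([ctrl.ik(p,R0) for p in (CONE+[0,0,.12],SEAT+[0,0,G],HAND+[0,0,-.019],HAND+[0,0,-.019]+.21*SY)])
ctrl.goto(CONE+[0,0,.11],R0);rep()
print(ctrl.move_l(CONE+[0,0,G],vel=.08,contact_N=6));rep("down")
ctrl.command_gripper(0.0);rep("grip")
ctrl.move_l(CONE+[0,0,G+.025],vel=.05);rep("lift")
ctrl.move_l(CONE+[0,0,.20],vel=.15);rep()
s=ctrl.read_camera("scene");t=ctrl.read_camera("top")
cv2.imwrite("pics/lift.png",np.hstack([cv2.resize(s[120:330,260:470],(400,400)),cv2.resize(t[120:330,90:300],(400,400))]))
E
```

```text
[array([ 30.9378,  32.9866,  75.2953,  -0.    ,  71.7181, -67.1622]), array([ -11.1675,   32.027 ,   93.6369,   -0.    ,   54.3362, -109.2675]), array([ -30.8581,   30.4117,   84.2661,   -0.    ,   65.3223, -128.9581]), array([ -12.0695,   24.3076,   96.2235,   -0.    ,   59.4689, -110.1695])]
 t 1.51 p [0.5288 0.3875 0.1622] F [ 0.6806  0.264  -0.0161] w 91.0
False
down t 2.74 p [0.5297 0.387  0.0756] F [ 0.6314 -0.5629 -0.0193] w 91.1
grip t 3.74 p [0.5294 0.3869 0.075 ] F [-0.1992  1.4561  0.6482] w 26.7
lift t 4.39 p [0.5293 0.3868 0.1001] F [-0.0342 -0.6616 -3.2724] w 26.4
 t 5.56 p [0.529  0.3866 0.251 ] F [ 0.2623 -0.2181 -4.0491] w 26.6
```

View pics/lift.png

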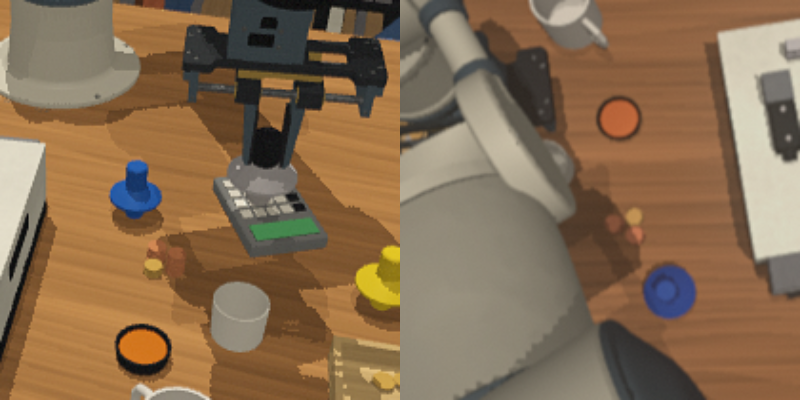

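The cone is held upright and lifted clear; the tub stands at lift-crop (240,315) with the bystanders unmoved. Now seating it, slowly with contact stop, with the rock clearance computed first.

```bash
python3 - <<'E'
from h import *
# rock geometry: smallest lift h and shift s without penetration, 2D plane
th=np.radians(8.5);c,s_=np.cos(th),np.sin(th)
ph=np.linspace(0,2*np.pi,72);P=[]
for z,r in [(zz,22+zz/3) for zz in np.linspace(0,-30,16)]+[(0,35)]:
    P+= [(r*np.cos(a),r*np.sin(a),z) for a in ph]
P=np.array(P);Q=np.c_[P[:,0],P[:,1]*c-P[:,2]*s_,P[:,1]*s_+P[:,2]*c]
best=[]
for h in np.arange(3,10,.25):
  for s in np.arange(-6,6.1,.25):
    q=Q+[0,s,h];r=np.hypot(q[:,0],q[:,1])
    lim=np.where(q[:,2]>=0,1e3,22.5+q[:,2]*10.5/32)
    if (r<=lim+.01).all() and (q[:,2]>-32).all(): best.append((h,s))
print(best[:4])
ctrl.move_l(SEAT+[0,0,.185],vel=.25);rep("above")
ctrl.move_l(SEAT+[0,0,G+.035],vel=.12);ctrl.sleep(.2);rep("hover")
print(ctrl.move_l(SEAT+[0,0,G-.003],vel=.03,contact_N=6));rep("contact")
E
```

```text
[(np.float64(5.25), np.float64(-2.0)), (np.float64(5.25), np.float64(-1.75)), (np.float64(5.25), np.float64(-1.5)), (np.float64(5.25), np.float64(-1.25))]
above t 7.56 p [ 0.5609 -0.0492  0.252 ] F [ 0.1882 -0.0607 -3.7142] w 26.7
hover t 8.97 p [ 0.5613 -0.05    0.1255] F [ 0.2848  0.6137 -3.3953] w 26.9
True
contact t 9.93 p [ 0.5603 -0.0495  0.0927] F [ 0.4974  2.8942 -3.1701] w 26.7
```

Side contact 2.7 mm above home, pushing toward +y; nudging that way and continuing.

```bash
python3 - <<'E'
from h import *
off=np.array([0,0,0.])
p0=ctrl.current_tool_pos(); p=p0.copy()
f0=np.array([.28,.3,-3.4])
for i in range(8):
    f=ctrl.current_contact_force()-f0
    if f[2]>4: break
    p=p+np.r_[np.clip(f[:2]*.00035,-.0012,.0012),-.0006]
    ctrl.move_l(p,vel=.02);ctrl.sleep(.1);rep(i)
E
```

```text
0 t 10.28 p [ 0.5603 -0.0486  0.092 ] F [ 0.4135  0.1936 -4.0014] w 26.6
1 t 10.63 p [ 0.5604 -0.0487  0.0914] F [ 0.1781  0.4235 -4.1743] w 26.8
2 t 10.98 p [ 0.5603 -0.0486  0.0908] F [-0.5571 -0.1227 -3.5963] w 26.7
3 t 11.33 p [ 0.5602 -0.0486  0.0903] F [ 0.8147  2.4215 -2.3259] w 26.5
4 t 11.68 p [ 0.5603 -0.0482  0.0898] F [-2.4953 -1.3518  6.0903] w 26.8
```

Home contact at TCP z = 0.090, exactly as predicted. Release so it seats freely, look, then regrip and rock.

```bash
python3 - <<'E'
from h import *
from scipy.spatial.transform import Rotation as Ro
ctrl.command_gripper(.5);ctrl.sleep(.2);rep("open")
s=ctrl.read_camera("scene");cv2.imwrite("pics/seated.png",cv2.resize(s[165:285,130:290],(640,480),interpolation=cv2.INTER_CUBIC))
ctrl.command_gripper(0.);ctrl.sleep(.2);rep("regrip")
home=ctrl.current_tool_pos();np.save("home.npy",home);O=home-[0,0,G]
def pose(deg,h,s):
    Rt=Ro.from_rotvec(np.radians(deg)*SX).as_matrix()
    return O+s*SY+h*Z+Rt@(G*Z),Rt@R0
for d,h,sh in [(0,.002,0),(4,.0036,-.0007),(8.5,.0058,-.0015)]:
    p,R=pose(d,h,sh);ctrl.move_l(p,vel=.02,ori=R);ctrl.sleep(.1);rep(d);print("tau",ctrl.current_wrist_torque())
ctrl.sleep(.4)
R=ctrl.current_eef_rot();print("tilt",np.degrees(np.arccos(-R[2,1])))
s=ctrl.read_camera("scene");cv2.imwrite("pics/rock.png",cv2.resize(s[165:285,130:290],(640,480),interpolation=cv2.INTER_CUBIC))
E
```

```text
open t 12.38 p [ 0.5603 -0.048   0.0897] F [-1.3498  0.0825 -0.5011] w 45.6
regrip t 13.05 p [ 0.5603 -0.048   0.0897] F [-0.1209 -0.2272 -1.013 ] w 26.8
0 t 13.4 p [ 0.5602 -0.048   0.0916] F [-0.5352  0.1339 -3.4068] w 26.7
tau [ 0.0279  0.053  -0.0522]
4 t 13.79 p [ 0.5604 -0.0503  0.0931] F [-0.8825  0.4206 -2.9809] w 27.1
tau [-0.064  -0.0484  0.0359]
8.5 t 14.21 p [ 0.5607 -0.0526  0.0951] F [-0.0568  0.2193 -3.2724] w 26.4
tau [-0.159   0.0145 -0.0288]
tilt 8.486206901281186
```

View pics/rock.png

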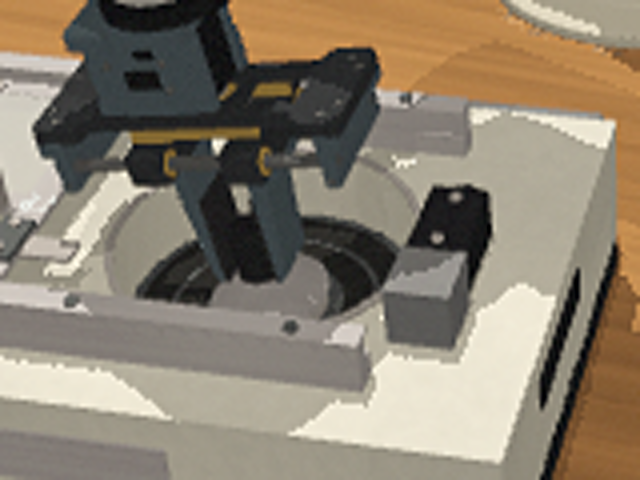

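The gripper and cone lean about 8.5° toward the guard side, with the plug in the cup. I'll lower to light contact so it really rocks on the seat, then return upright, settle it, and release.

```bash
python3 - <<'E'
from h import *
from scipy.spatial.transform import Rotation as Ro
home=np.load("home.npy");O=home-[0,0,G]
print(ctrl.move_l(ctrl.current_tool_pos()-[0,0,.0018],vel=.01,contact_N=2.5));rep("touch");ctrl.sleep(.4)
def pose(deg,h,s):
    Rt=Ro.from_rotvec(np.radians(deg)*SX).as_matrix()
    return O+s*SY+h*Z+Rt@(G*Z),Rt@R0
for d,h,sh in [(4,.0036,-.0007),(0,.002,0)]:
    p,R=pose(d,h,sh);ctrl.move_l(p,vel=.02,ori=R);ctrl.sleep(.1);rep(d)
print(ctrl.move_l(home-[0,0,.0012],vel=.01,contact_N=7));ctrl.sleep(.2);rep("home")
ctrl.command_gripper(.6);ctrl.sleep(.2);rep("open")
print(ctrl.move_l(home+[0,0,.13],vel=.15,contact_N=8));rep("up")
H=HAND+[0,0,-.019]
ctrl.goto(H+[0,0,.08],R0);rep("handle above")
s=ctrl.read_camera("scene");t=ctrl.read_camera("top")
cv2.imwrite("pics/before_guard.png",np.hstack([cv2.resize(s[150:290,60:200+60],(400,280+0)),cv2.resize(t[130:270,280:480],(400,280))]))
E
```

```text
True
touch t 14.87 p [ 0.5611 -0.0527  0.0941] F [-0.3658  1.4956  5.3647] w 26.7
4 t 15.64 p [ 0.5606 -0.0503  0.0931] F [ 0.0604  0.0218 -3.3998] w 27.0
0 t 16.03 p [ 0.5605 -0.0484  0.0916] F [-0.1867  0.2612 -3.9106] w 26.6
True
home t 16.52 p [ 0.5605 -0.0483  0.0896] F [-0.2458 -0.2241  7.1299] w 26.9
open t 17.33 p [ 0.5598 -0.048   0.089 ] F [ 0.4449 -0.773   0.0106] w 54.7
False
up t 18.35 p [ 0.5598 -0.0479  0.2188] F [ 0.0986  0.0253 -0.8862] w 54.5
handle above t 19.2 p [ 0.5473 -0.257   0.2304] F [ 0.2205  0.3761 -0.9305] w 54.8
```

View pics/before_guard.png

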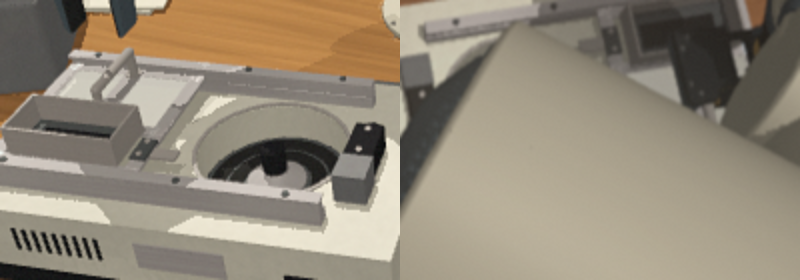

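The cone sits upright with its flange in the well (left crop, knob ≈(272,158)), released at home height. The handle is at ≈(115,72), below the gripper. Cage the bar and push it shut.

```bash
python3 - <<'E'
from h import *
H=HAND+[0,0,-.019]
print(proj("scene",ctrl.current_tool_pos()),proj("scene",HAND))
if ctrl.move_l(H,vel=.08,contact_N=5): rep("BLOCKED"); raise SystemExit
rep("at bar")
ctrl.command_gripper(.27);ctrl.sleep(.2);rep("caged")
print(ctrl.move_l(ctrl.current_tool_pos()+.15*SY,vel=.08,contact_N=12));rep("pushed")
E
```

```text
[110.8644 163.1524] [116.3124 185.2071]
at bar t 20.45 p [ 0.5478 -0.2579  0.1515] F [ 0.0303 -0.9443  0.0205] w 54.3
caged t 21.28 p [ 0.5475 -0.2577  0.151 ] F [ 0.3542  1.0292 -0.651 ] w 24.6
False
pushed t 23.31 p [ 0.5261 -0.1092  0.1509] F [-0.2554  0.3532  0.0159] w 24.8
```

```bash
python3 - <<'E'
from h import *
print(ctrl.move_l(ctrl.current_tool_pos()+.09*SY,vel=.03,contact_N=15));rep("stop")
ctrl.sleep(.3);rep("hold")
s=ctrl.read_camera("scene");cv2.imwrite("pics/shut.png",cv2.resize(s[140:290,90:290],(800,600),interpolation=cv2.INTER_CUBIC))
E
```

```text
True
stop t 25.24 p [ 0.5175 -0.0472  0.1509] F [ 0.2098 -7.1085  1.401 ] w 24.5
hold t 25.54 p [ 0.5175 -0.0472  0.1509] F [ 0.5096 -5.6114  2.1156] w 25.0
```

View pics/shut.png

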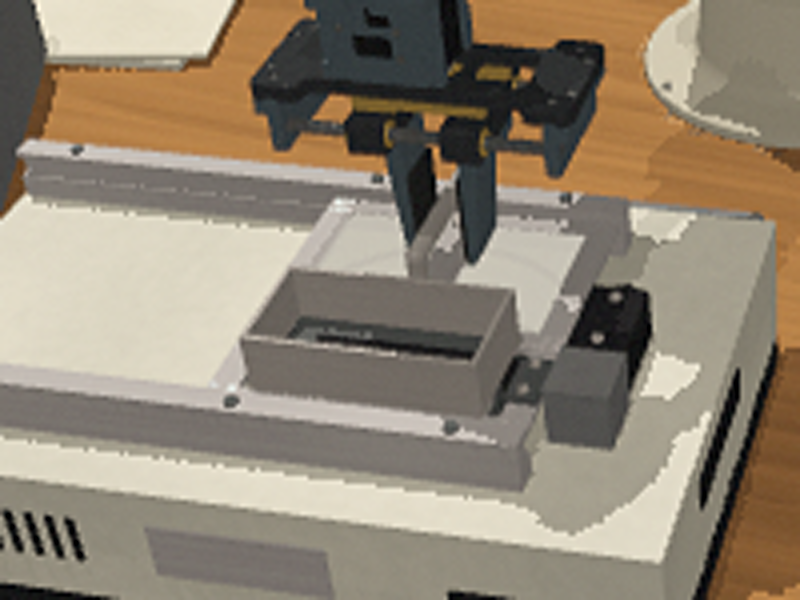

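The tongue is in the switch head (crop ≈(520,375)→(560,375)). Travel was about 0.213 m including the cage gap. One confirming push, then retreat.

```bash
python3 - <<'E'
from h import *
p=ctrl.current_tool_pos()
print(ctrl.move_l(p+.008*SY,vel=.015,contact_N=15));ctrl.sleep(.2);rep("push2");print((ctrl.current_tool_pos()-p)@SY)
ctrl.move_l(p-.002*SY,vel=.02)
ctrl.command_gripper(.6);ctrl.sleep(.2);rep("open")
q=ctrl.current_tool_pos();print(ctrl.move_l(q+[0,0,.12],vel=.12,contact_N=6));rep("up")
ctrl.goto([.40,.40,.33],R0);rep("away")
t=ctrl.read_camera("top");s=ctrl.read_camera("scene")
cv2.imwrite("pics/final.png",np.vstack([cv2.resize(s[150:300,40:290],(500,300)),cv2.resize(t[100:300,200:500],(450,300)) if 0 else cv2.resize(t[95:265,230:513],(500,300))]))
cv2.imwrite("pics/final_s.png",s)
E
```

```text
True
push2 t 26.05 p [ 0.5175 -0.0473  0.1507] F [ 1.1271 -2.6258  2.7861] w 24.4
-5.620497458251019e-05
open t 27.13 p [ 0.5178 -0.0492  0.1509] F [-0.0396 -0.6572  0.7595] w 54.6
False
up t 28.28 p [ 0.5174 -0.0491  0.2702] F [ 0.2343 -1.3042 -0.2903] w 54.8
away t 29.99 p [0.4005 0.3993 0.3298] F [0.2471 0.0974 0.3407] w 54.8
```

View pics/final.png

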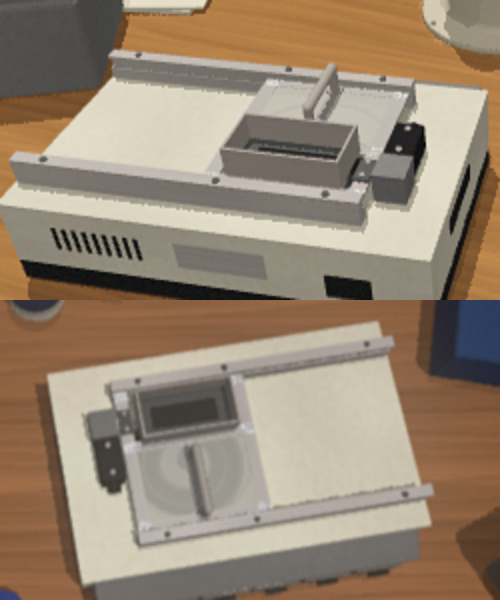

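```bash
python3 - <<'E'
from h import *
f=lambda x,y:(x*283/500+230,(y-300)*170/300+95)
g=lambda x,y:(x*.5+40,y*.5+150)
a=np.mean([onz("top",f(*c),.170) for c in((194,447),(206,515))],0)
b=np.mean([onz("scene",g(*c),.170) for c in((334,68),(309,115))],0)
for n,p,q in(("top",a,[.5449,-.2592,.17]),("scene",b,[.5504,-.2562,.17])):print(n,p,"travel",(p-q)@SY)
# leading edge of frame vs switch face at z~.138/.15
print("gap",(onz("scene",g(371,185),.138)-onz("scene",g(355,186),.138))@SY)
E
```

```text
top [ 0.5115 -0.0528  0.17  ] travel 0.20909122715600317
scene [ 0.5235 -0.0467  0.17  ] travel 0.21116485255605433
gap 0.01607116540153905
```

```bash
python3 - <<'E'
import cv2,numpy as np
s=cv2.imread("pics/final_s.png")
cv2.imwrite("pics/slot.png",cv2.resize(s[205:260,190:263],(730,550),interpolation=cv2.INTER_CUBIC))
E
```

```text
(no output)
```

View pics/slot.png

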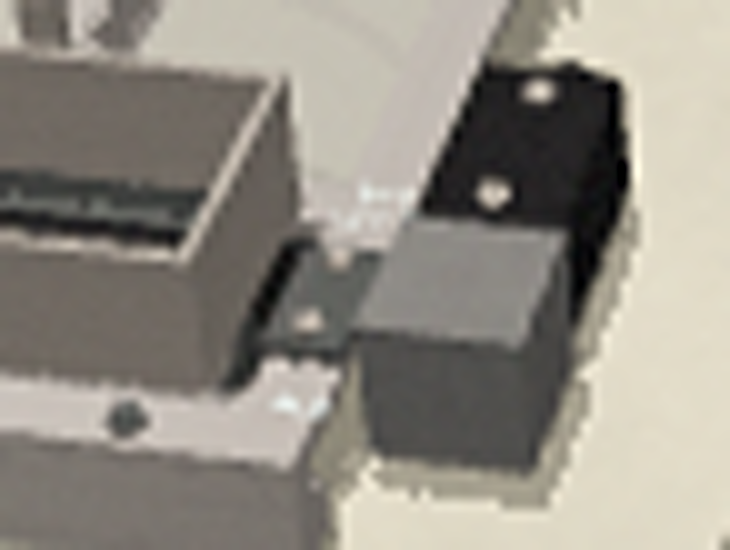

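Measured travel is 0.209 m (top) and 0.211 m (scene). The guard's bracket reaches the switch head with no bright tongue showing, so it is at its stop. Handing in.

```bash
python3 -c "
from bench import ctrl
print(ctrl.current_t(),ctrl.current_contact_force());ctrl.sign_off()"
```

```text
30.0917 [-0.11324548  0.29573697 -0.59062314]
the job is handed in; nothing more can be done
```

The cone is back in its seat, the guard is shut with its tongue in the switch, and I handed the job in at 30.1 s with the gripper open and clear.

- **Cone:** I lifted it from the tub and lowered it until it stopped at the predicted height (tool at z = 0.090 m). On the way down it touched the side about 3 mm above home, at a few newtons. I moved about 1 mm toward +y and finished the lowering.
- **Rock:** I tilted it 8.5° with the plug in the cup and touched it lightly on the seat. It came back upright with no sign of wedging, and I pressed it home with about 7 N and released it.
- **Guard:** I slid it shut to its stop. A second push with 15 N moved it by 0.0 mm. Camera travel measured 0.209 m in the top view and 0.211 m in the scene view, against 0.21 m expected. The last close-up shows no bare tongue between the guard and the switch.
- **Checks that disagreed or were weak:**
  - A rough edge-to-edge estimate gave a 16 mm gap at the switch instead of 4 mm. I put that down to badly chosen edge pixels and trusted the travel and the push test.
  - After the guard closed, I did not look at the cone's seating through the sheet at close range.
  - I last saw the tub and the other items standing when I lifted the cone. The final pictures show only the sorter area.

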